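Pair the black dice and draw the dice cassette

ROBOT

A 6-joint arm with a two-finger parallel gripper is mounted at the origin on the work surface. World frame = base frame: x ahead of the robot, y to its left, z up, the work surface at z = 0. Lengths are in m, angles in rad, forces in N, time in s.
With the tool pointing down it reaches from about 0.3 to 0.875 m from the base axis. Payload 6.4 kg.
Tool frame: the origin (TCP) lies on the mounting face of the last link; the fingertips stand 173 mm ahead of it and the grasp point (between the pads) lies 155 mm ahead of it (ctrl.grip_point_offset is the distance from the TCP to the grasp point, in m); z points along the fingers, y is the line along which they close (so a half turn about z gives the same grasp; the last joint's range is limited). The gripper opens to 85 mm and grips with 20 to 120 N. Pads are 22 mm wide; open, the fingers measure 114 mm over their backs; the gripper's body (76 mm by 85 mm) begins 54 mm behind the grasp point. The pads swing forward as they close: fully open they stand 13 mm farther back than shut.
Start: joints at [-1.307, 0.181, 1.607, -0, 1.354, -0.206], TCP at [0.26, -0.513, 0.405] pointing down, gripper open.
Joint ranges: [-2.99, 2.99], [-0.89, 2.07], [0.3, 2.58], [-1.14, 4.28], [0, 2.63], [-3.12, 3.12]. Speed limits (rad/s): [2.57, 2.57, 3.01, 3.14, 3.14, 3.14].

INTERFACE

Orientations are given as a unit quaternion [w, x, y, z].
In Python, from bench import status, imaging, ctrl, models gives the robot as it stands.
- The arm moves only by the tool send_rows, never from a script. Its argument "commands" is a list that holds one entry, the list of rows, each a list of 6 numbers: the shift along the tool's x, y, z normalised to -1 to 1, where 1 is 3 cm, then the turn, a rotation vector about the tool's x, y, z normalised to -1 to 1, where 1 is 0.1 rad. A call has 1 to 8 rows; each row shifts and turns the commanded pose from where the row before left it, along the tool's axes as they then stand; what a row does not reach is not made up. A row lasts 1/12 s, in which the tool goes at most 41.7 mm and 7.16 degrees, less where a joint would pass 70% of its speed; a pose out of reach is approached as far as the arm can. A call with a number of a shift or a turn outside -1 to 1 is refused whole. A call with a gripper value outside its range is refused whole. "jaw" is the opening, from 0 (shut) to 1 (fully open), set as the call begins (left out, the last holds). The fingers move at their own pace and stop on an object; the grip force is fixed at half the most. Time passes only in rows, so rows that do not move let the fingers close. It gives the time, the measured TCP pose, the force, the opening and the grip force at its end, in the units of the state.
- status.get_obs(): the state, without advancing time (a new reading comes with each control period).
- imaging.camera(name): name is "scene" or "top" or "wrist"; returns a dict with "image" (420x560x3 uint8, blue, green, red), "depth" (420x560 float32, m along the optical axis (not along the pixel's ray), 0 where there is no reading), "mtx" (3x3 intrinsics, pixels), "k1" (the pictures are not rectified: a ray, as slopes to the right and down, at radius r is drawn at 1 + k1 r^2 times it, then the intrinsics apply), "pose" (4x4, takes a point from camera to world coordinates). Camera axes: x right, y down, z forward; pixel columns grow to the right and rows downward; lengths in m; the calibration is good to about 2 mm. A picture is of the moment at which its call begins.
- ctrl.hand_in(): hands the job in; it is judged then, once.
Trained networks look in a picture, given as the dict that the camera call returned (one of the last four; its "shot" number tells which), for a name from the list of things; names that differ only in an ending like _2 or _b are one class to them, and where a whole thing is asked for, a point or a joint stands for the part that bears it (a point fixed in the world has none). Each returns a list of dicts, best first, with "confidence" (0 to 1); they miss things now and then, are a little off and sometimes report something else, mostly with a low value. They report only what shows in the picture. A call takes as long as a camera call. They do not tell look-alikes from the thing itself.
- models.recognise(picture, name): "centre" ([column, row] in pixels, amid what is visible of it).
- models.regions_of(picture, name): "region" (420x560 bool, what is visible of it) and "centre" ([column, row] in pixels, amid what is visible of it).
The state is a dict: "time_s": time; "q": joint angles; "dq": joint speeds; "joint_efforts": joint torques, N m; "eef_pos": TCP position; "eef_rot": TCP orientation; "wrist_force": force on the tool from outside, world axes, zero at the start; "torque": the same for the moment, N m; "opening": opening from 0.0 (shut) to 1.0 (fully open); "grasp_force": force on a finger pad.
Only numpy, scipy, OpenCV 4.12 (cv2) and the standard library are available. Lean on these libraries where they do the work, as an engineer would, in place of code of your own. Each camera call takes 0.05 s, during which the arm holds its last target. There are 200 camera calls.

TASK

One black die already sits in the walnut cassette in its oak dock: find the matching black die on the bench and set it down into the empty pocket beside it, without disturbing the other things lying around. Then pinch the cassette's two brass side catches together to unlatch it, lift it straight up out of the dock with both dice in it, and finish still holding it by the pinched catches, level and still, with its underside about 13 cm above the bench; do not put it down.

Things in the scene. Friction and masses are not known exactly. Their poses are not given: they have to be found in the camera images.
- dock: fixed oak dock, base 140 x 100 x 15 mm, origin under its centre; the cassette stands on its top, axes parallel, with 2 mm play along x and y. Stops and guides reach 33 mm above the bench. On its +y and -y sides brass lips (x within 20 mm, y 31.5 to 48 mm, top 35 mm above the bench) hook over the barbs of the catches: it cannot rise until both catches are pushed in
- cassette_mid (a point): centre of the walnut dice cassette's block (110 mm along x, 32 mm along y, 40 mm high; about 0.2 kg); the point is on its middle axis, 20 mm above its underside; the underside starts 15 mm above the bench. x runs along the row of the two pockets, y through the two catches, z up
- catch_left (a joint): brass spring catch on the cassette's +y side: 0 m = at rest (latched), 0.008 m = pushed in fully toward the cassette (unlatched from 0.0055 to 0.0075, so push fully). Spring force 4 N at rest to 8 N fully in
- catch_right (a joint): the same catch on the cassette's -y side, same values
- catch_left_grip (a point): middle of the left catch's outer finger face, 40 mm above the cassette's underside, 29.5 mm from its middle plane at rest. The catch is 22 mm wide along x; its tab stands up to 71 mm above the bench and is free to grip down to the dock's lip, 35 mm above the bench. Outer faces of the two catches: 59 mm apart at rest, 43 mm fully pinched
- catch_right_grip (a point): the same point on the right (-y) catch
- pocket_free (a point): where the centre of a die lies when it sits in the middle of the empty pocket, at x = -32 mm of the cassette. Green-floored square pocket 26 x 26 mm, open on top, 8 mm deep (rim 40 mm, floor 32 mm above the cassette's underside, so rim 55 mm above the bench): a seated die stands 10 mm proud of the rim
- pocket_mate (a point): the same point for the other pocket, at x = +32 mm, which holds the mate die from the start
- mate_die_mid (a point): centre of the black die, 18 mm cube, with white pips, that already sits in the cassette
- black_die_mid (a point): centre of the loose matching black die, an 18 mm cube with white pips, 12 g, lying on the bench (axes square to its faces)
- cream_die_mid (a point): centre of a cream die, 18 mm cube, on the bench: not a match, leave it
- amber_die_mid (a point): centre of an amber-orange die, 18 mm cube, on the bench: not a match, leave it
- bracket: walnut corner bracket, L shape with 80 mm and 71 mm arms, 18 mm wide and 20 mm high, on the bench; origin under its corner, arms along +x and +y; leave it
- star: mother-of-pearl star inlay, 46 mm across, 5 mm thick, on the bench; origin under its centre; leave it
- latch_plate: brass latch plate 60 x 26 x 4 mm with a small 5 mm high stud, on the bench; origin under its centre; leave it
- dice_cup: brown dice cup, 72 mm across the rim, 90 mm high, standing on the bench; origin under its centre; leave it
Mind the look-alikes: they are no part of the job. What is shaped like the part that bears cassette_mid but turquoise is not meant.

How it is judged:
On the way, in this order (a step that is already met when the one before it is completed fails the run):
1. the loose black die sits in the empty pocket beside its mate, let go, the cassette still latched in the dock (distance between black_die_mid and pocket_free below 0.008 m and z of black_die_mid in the frame of pocket_free below 0.003 m and distance between mate_die_mid and pocket_mate below 0.008 m and z of mate_die_mid in the frame of pocket_mate below 0.003 m and contact force between the fingers and cassette below 0.2 N and height (world z) of cassette_mid below 0.038 m and value of joint each of catch_left, catch_right below 0.003 m and contact force between the fingers and black_die below 0.05 N), for 0.2 s.
2. both catches are pinched in between the fingers while the cassette is still in the dock (value of joint each of catch_left, catch_right above 0.005 m and contact force between the fingers and cassette above 3 N and height (world z) of cassette_mid below 0.045 m), for 0.1 s.
At the end, for the whole second after the job is handed in: held by the fingers on both pinched catches (each in by over 5 mm, finger force over 3 N), underside over 11 cm above the bench, clear of the dock, still, within 14 degrees of level; each black die in its own pocket (centre within 8 mm of its place, raised under 3 mm) (distance between black_die_mid and pocket_free below 0.008 m and z of black_die_mid in the frame of pocket_free below 0.003 m and distance between mate_die_mid and pocket_mate below 0.008 m and z of mate_die_mid in the frame of pocket_mate below 0.003 m and height (world z) of cassette_mid above 0.13 m and angle between cassette_mid's own z axis and vertical below 0.25 rad and value of joint each of catch_left, catch_right above 0.005 m and contact force between the fingers and cassette above 3 N and contact force between cassette and dock below 0.05 N and linear speed of cassette below 0.05 m/s); the arm keeps its last pose, push and grip.
It fails at once if another thing on the bench was shifted by more than 2.5 cm (distance of any of cream_die_mid, amber_die_mid, bracket, star, latch_plate, dice_cup from where it was at the start of the episode above 0.025 m).
It also fails if it takes over 51 s, if anything falls off the work surface, if the arm or the gripper's body presses on something with over 40 N, if the wrist force passes 120 N, or if a joint passes its speed limit or range.

## Working session

There is one attempt and no reset: what is moved stays moved. The work goes in short steps, Python scripts to look and compute and a tool call to move; the robot and the scene stay as the last step left them, time stands still between calls to the robot, and variables do not carry over. Pictures are saved under pics/ and viewed, at most 10 in all, crops included, and the job is handed in when it is done.

Besides the shell and the picture viewer there is one more tool, called after "Call:" by a JSON object that holds its "method" and its "body", one argument or row to a line. send_rows: Moves the arm, as the interface text tells. Its arguments: {"type":"object","properties":{"commands":{"type":"array"},"jaw":{"type":"number"}},"required":["commands"]}

```bash
mkdir -p pics; cat > h.py <<'E'
import numpy as np, cv2
from bench import status, imaging, ctrl, models
def world(p,uv,z=None):
    uv=np.array(uv,float).reshape(-1,2); K=p["mtx"]; 
    d=np.array([p["k1"],0,0,0,0],float)
    # model: distorted = ray*(1+k1 r^2)
    n=cv2.undistortPoints(uv.reshape(-1,1,2),K,d).reshape(-1,2)
    r=np.c_[n,np.ones(len(n))]; T=p["pose"]
    if z is None:
        i=np.round(uv).astype(int); s=p["depth"][i[:,1],i[:,0]][:,None]
        return (r*s)@T[:3,:3].T+T[:3,3]
    w=r@T[:3,:3].T; s=(z-T[2,3])/w[:,2:]
    return w*s+T[:3,3]
def cloud(p):
    h,w=p["depth"].shape
    uv=np.stack(np.meshgrid(np.arange(w),np.arange(h)),-1).reshape(-1,2)
    return world(p,uv).reshape(h,w,3)
E
python3 - <<'E'
from h import *
for n in["scene","top"]:
    p=imaging.camera(n); cv2.imwrite(f"pics/{n}0.png",p["image"])
    print(n,p["pose"].round(3).tolist(),p["k1"])
    for k in["black_die_mid","cassette_mid","dock","cream_die_mid","amber_die_mid","catch_left_grip","dice_cup","bracket","star","latch_plate"]:
        for r in models.regions_of(p,k)[:4]:
            c=cloud(p)[r["region"]&(p["depth"]>0)]
            print(k,round(r["confidence"],2),np.round(r["centre"]),np.median(c,0).round(3) if len(c) else None, c.max(0).round(3) if len(c) else None)
print(status.get_obs())
E
```

```text
scene [[-0.507, 0.469, -0.724, 1.224], [0.862, 0.267, -0.431, 0.436], [-0.009, -0.842, -0.539, 0.608], [0.0, 0.0, 0.0, 1.0]] -0.005567426719064674
black_die_mid 0.32 [440. 264.] [0.413 0.378 0.006] [0.436 0.404 0.014]
cassette_mid 0.94 [270. 209.] [ 0.435 -0.06   0.034] [ 0.468 -0.017  0.06 ]
cassette_mid 0.84 [272. 312.] [0.753 0.136 0.039] [0.804 0.17  0.059]
cassette_mid 0.65 [282. 249.] [0.583 0.063 0.053] [0.632 0.088 0.075]
cassette_mid 0.58 [355. 275.] [0.576 0.241 0.035] [0.608 0.293 0.061]
dock 0.77 [282. 269.] [0.612 0.085 0.018] [0.655 0.122 0.066]
cream_die_mid 0.63 [217. 232.] [ 0.562 -0.138  0.019] [ 0.569 -0.129  0.022]
cream_die_mid 0.53 [285. 252.] [0.582 0.063 0.053] [0.632 0.088 0.075]
cream_die_mid 0.25 [439. 265.] [0.413 0.376 0.006] [0.437 0.407 0.014]
amber_die_mid 0.64 [270. 239.] [0.57  0.031 0.062] [0.581 0.04  0.074]
catch_left_grip 0.62 [268. 198.] [ 0.4   -0.085  0.049] [ 0.409 -0.076  0.06 ]
catch_left_grip 0.56 [291. 247.] [0.583 0.084 0.054] [0.595 0.089 0.075]
catch_left_grip 0.56 [284. 319.] [0.753 0.162 0.031] [0.762 0.17  0.059]
catch_left_grip 0.5
[... 2387 characters left out ...]
4 0.012]
{'time_s': 1.1, 'q': array([-1.30729985e+00,  1.80812933e-01,  1.60700605e+00,  3.03495243e-06,
        1.35381076e+00, -2.06295780e-01]), 'dq': array([-0.00039254, -0.00185055,  0.00015474, -0.00062407, -0.00219484,
        0.00088695]), 'joint_efforts': array([ 5.76701950e-05, -4.44855273e+01, -3.51680160e+01, -2.61151290e-04,
        8.07627530e-04, -6.97539562e-06]), 'eef_pos': array([ 0.26032472, -0.51270941,  0.40467825]), 'eef_rot': array([-1.85833531e-05,  9.72538598e-01,  2.32741649e-01,  9.50857602e-07]), 'wrist_force': array([-1.02331469,  0.21596584,  0.57395966]), 'torque': array([-0.00263719, -0.01793491, -0.01162055]), 'grasp_force': 0.0, 'opening': 1.000838502735636}
```

```bash
python3 - <<'E'
from h import *
im=cv2.imread("pics/top0.png")
a=cv2.resize(im[150:310,150:470],(800,400),interpolation=cv2.INTER_CUBIC)
cv2.imwrite("pics/crop1.png",a)
b=np.hstack([cv2.resize(im[y-25:y+25,x-25:x+25],(400,400),interpolation=cv2.INTER_CUBIC) for x,y in [(421,215),(252,210)]])
cv2.imwrite("pics/crop2.png",b)
E
```

```text
(no output)
```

View pics/top0.png

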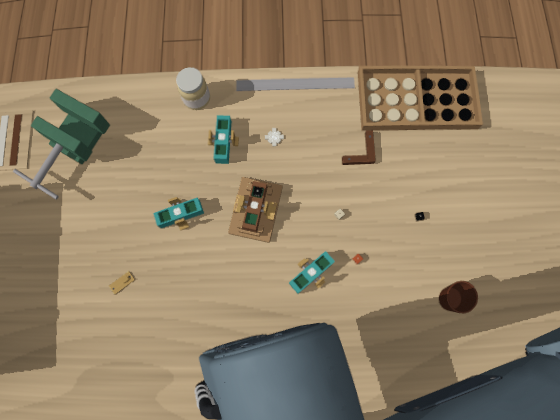

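View pics/crop2.png

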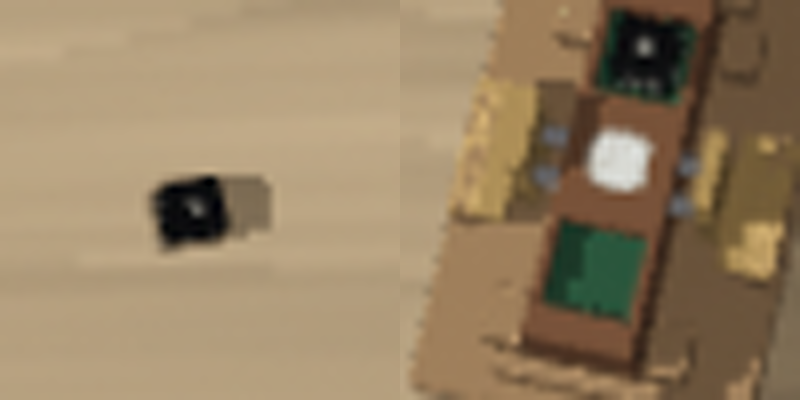

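The top picture shows the walnut cassette at about (254,208), with the mate at (257,191) and the green free pocket at (251,218). The three turquoise cassettes are look-alikes. Three candidates came up for the loose die: (421,215) is black with pips, (341,215) is cream and (358,258) is amber. The one at (421,215) fits, and the crop confirms it is black. The black discs at top right are draughts in a tray.

```bash
cat >> h.py <<'E'
from scipy.spatial.transform import Rotation as R
def rot(o): return R.from_quat(np.roll(o["eef_rot"],-1))
def dicemask(p,uv,rad,thr=60):
    m=(p["image"].max(2)<thr); w=np.zeros_like(m); u,v=map(int,uv); w[v-rad:v+rad,u-rad:u+rad]=1
    return m&w
def rectw(p,mask,z):
    c=max(cv2.findContours(mask.astype(np.uint8),0,1)[0],key=cv2.contourArea).reshape(-1,2)
    q=world(p,c,z)[:,:2].astype(np.float32)*1000
    return cv2.minAreaRect(q)
E
python3 - <<'E'
from h import *
p=imaging.camera("top"); C=cloud(p); im=p["image"]
m=dicemask(p,(421,215),15); print("die",m.sum(),rectw(p,m,.018), "z",np.percentile(C[m][:,2],[10,50,90]), C[m&(C[...,2]>.014)].mean(0))
m2=dicemask(p,(257,191),8); print("mate",m2.sum(),rectw(p,m2,.065))
b,g,r=[im[...,i].astype(int) for i in range(3)]
w=np.zeros_like(m); w[205:232,236:266]=1
gm=w&(g>r+15)&(g>b+5); print("pocket",gm.sum(),rectw(p,gm,.05),world(p,[[251.4,218.5],[257.5,191.5]],.055))
wal=(C[...,2]>.05)&(C[...,2]<.062); k=models.regions_of(p,"cassette_mid")[0]["region"]
t=wal&k&(r-b>20)&(r<150); print(rectw(p,t,.055), C[t].mean(0))
o=status.get_obs(); print(rot(o).as_matrix().round(3))
w=imaging.camera("wrist"); print((np.linalg.inv(np.r_[np.c_[rot(o).as_matrix(),o["eef_pos"]],[[0,0,0,1]]])@w["pose"]).round(3), w["mtx"].round(1))
E
```

```text
die 52 ((549.5133666992188, -334.6661071777344), (17.41867446899414, 16.88947868347168), 88.37374114990234) z [0.01505059 0.01828889 0.02168898] [ 0.54405089 -0.3284874   0.04249867]
mate 105 ((606.0701293945312, 44.41321563720703), (24.777149200439453, 23.7584228515625), 77.09680938720703)
pocket 102 ((547.468505859375, 60.721282958984375), (23.35951805114746, 22.311222076416016), 75.52462768554688) [[0.54588208 0.05934814 0.055     ]
 [0.60849432 0.04458962 0.055     ]]
((543.4928588867188, 220.10340881347656), (2.6194334030151367, 14.448521614074707), 20.690147399902344) [0.56514857 0.22956371 0.05449478]
[[ 0.892  0.453 -0.   ]
 [ 0.453 -0.892 -0.   ]
 [-0.    -0.    -1.   ]]
[[-0.001 -0.955 -0.297  0.075]
 [ 1.    -0.001 -0.001  0.   ]
 [ 0.    -0.297  0.955  0.032]
 [ 0.     0.     0.     1.   ]] [[337.    0.  278.6]
 [  0.  337.  208.7]
 [  0.    0.    1. ]]
```

Call:
{"method": "send_rows", "body": {
  "commands": [
    [[0.94, -0.08, 0.24, 0, 0, 0], [0.94, -0.08, 0.24, 0, 0, 0], [0.94, -0.08, 0.24, 0, 0, 0], [0.94, -0.08, 0.24, 0, 0, 0], [0.94, -0.08, 0.24, 0, 0, 0], [0.94, -0.08, 0.24, 0, 0, 0], [0.94, -0.08, 0.24, 0, 0, 0], [0.94, -0.08, 0.24, 0, 0, 0]]
  ],
  "jaw": 1
}}

```text
time_s: 1.92
eef_pos: [0.4539, -0.3926, 0.3468]
eef_rot: [0.0, 0.973, 0.233, 0.0]
wrist_force: [0.2, -0.7, -0.0]
opening: 0.999
grasp_force: 0.0
```

Call:
{"method": "send_rows", "body": {
  "commands": [
    [[0.94, -0.08, 0.24, 0, 0, 0], [0.94, -0.08, 0.24, 0, 0, 0], [0.94, -0.08, 0.24, 0, 0, 0], [0.94, -0.08, 0.24, 0, 0, 0], [0, 0, 0, 0, 0, 1], [0, 0, 0, 0, 0, 1], [0, 0, 0, 0, 0, 1], [0, 0, 0, 0, 0, 1]]
  ]
}}

```text
time_s: 2.58
eef_pos: [0.5493, -0.3335, 0.318]
eef_rot: [-0.0, 0.999, 0.033, -0.0]
wrist_force: [-0.2, -0.2, 0.7]
opening: 1.001
grasp_force: 0.0
```

Call:
{"method": "send_rows", "body": {
  "commands": [
    [[0, 0, 0, 0, 0, 1], [0, 0, 0, 0, 0, 1], [0, 0, 0, 0, 0, 0], [0, 0, 0, 0, 0, 0]]
  ]
}}

```text
time_s: 2.92
eef_pos: [0.549, -0.3338, 0.3182]
eef_rot: [-0.0, 0.998, -0.064, -0.0]
wrist_force: [0.0, -0.5, -0.1]
opening: 1.001
grasp_force: 0.0
```

```bash
cat >> h.py <<'E'
def need(o,pos,yaw):
    """remaining moves in row units: shift in present tool axes /0.03, turn about tool z /0.1"""
    M=rot(o); d=M.inv().apply(np.array(pos)-o["eef_pos"])
    x=M.as_matrix()[:,0]; dy=yaw-np.arctan2(x[1],x[0]); dy=(dy+np.pi/2)%np.pi-np.pi/2
    return "now",o["eef_pos"].round(4),"yaw",np.degrees(np.arctan2(x[1],x[0])).round(2),"tilt",np.degrees(np.arccos(-M.as_matrix()[2,2])).round(2),"shift",(d/.03).round(2),"turn",(-dy/.1).round(2),"t",o["time_s"],"q",o["q"].round(2)
E
python3 - <<'E'
from h import *
p=imaging.camera("wrist"); o=status.get_obs(); cv2.imwrite("pics/w1.png",p["image"])
m0=p["image"].max(2)<60
for c in cv2.findContours(m0.astype(np.uint8),0,1)[0]:
    if cv2.contourArea(c)>150:
        x,y,w,h=cv2.boundingRect(c); print("blob",x,y,w,h)
T=p["pose"]; print(T.round(3).tolist())
print(need(o,(.5495,-.3347,.3),np.radians(-8)))
E
```

```text
blob 0 268 560 152
blob 269 183 25 29
blob 19 0 116 64
[[-0.128, -0.947, -0.295, 0.624], [-0.992, 0.122, 0.038, -0.344], [-0.0, 0.297, -0.955, 0.286], [0.0, 0.0, 0.0, 1.0]]
('now', array([ 0.549 , -0.3338,  0.3182]), 'yaw', np.float64(-7.28), 'tilt', np.float64(0.01), 'shift', array([0.02, 0.03, 0.61]), 'turn', np.float64(0.13), 't', 2.9667, 'q', array([-0.73,  0.41,  1.5 ,  0.  ,  1.23,  0.97]))
```

View pics/w1.png

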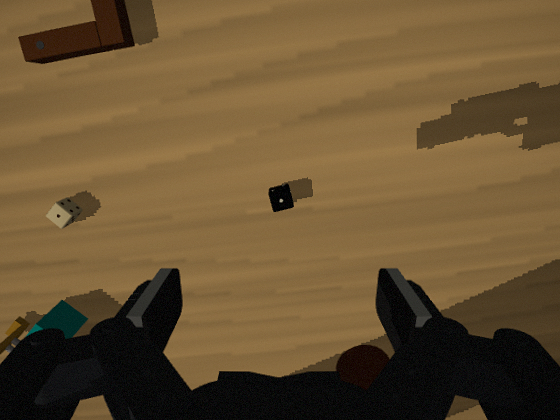

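The black die shows at about (281,198) and lies between the open fingers, turned a few degrees from the tool.

```bash
python3 - <<'E'
from h import *
p=imaging.camera("wrist"); o=status.get_obs()
m=dicemask(p,(281,198),25,70); C=cloud(p)
m=cv2.morphologyEx(m.astype(np.uint8),cv2.MORPH_CLOSE,np.ones((5,5)))>0
print(rectw(p,m,.018)); P=C[m]
t=m&(C[...,2]>.0155)&(C[...,2]<.022); print(t.sum(), P[:,2].min(),P[:,2].max(),rectw(p,t,.018),C[t].mean(0))
a=cv2.resize(p["image"][170:225,250:320],(700,550),interpolation=cv2.INTER_CUBIC); cv2.imwrite("pics/w2.png",a)
E
```

```text
((550.699951171875, -336.13604736328125), (21.45808982849121, 18.259931564331055), 7.629607200622559)
393 -0.0041824772355220086 0.28598686914023147 ((548.8555297851562, -336.16827392578125), (17.672929763793945, 17.313783645629883), 5.797150611877441) [ 0.54831171 -0.33597234  0.01660535]
```

View pics/w2.png

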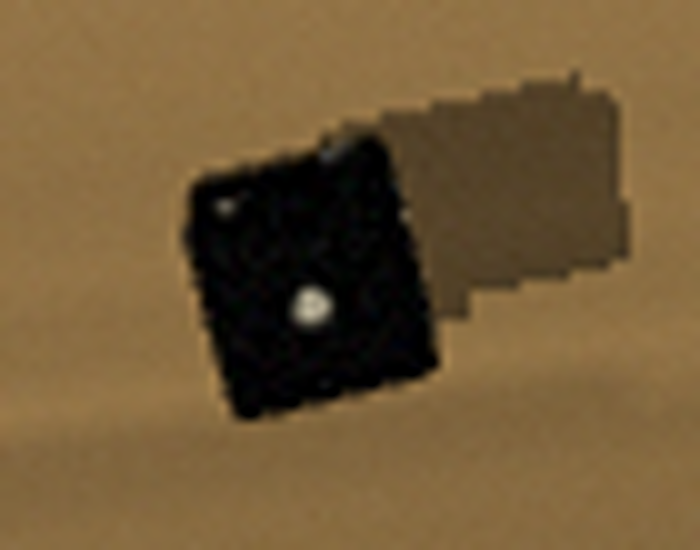

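The crop shows the top pip at about (281,200) and the die's edges turned about 14° from the tool. The measured top face is 17.5 mm square at about 17 mm height, which fits the 18 mm die.

Call:
{"method": "send_rows", "body": {
  "commands": [
    [[0, 0.07, 0, 0, 0, -0.82], [0, 0, 0, 0, 0, -0.82], [0, 0, 0, 0, 0, -0.82], [0, 0, 0.9, 0, 0, 0], [0, 0, 0.9, 0, 0, 0], [0, 0, 0.9, 0, 0, 0], [0, 0, 0.6, 0, 0, 0], [0, 0, 0, 0, 0, 0]]
  ]
}}

```text
time_s: 3.68
eef_pos: [0.547, -0.3345, 0.2144]
eef_rot: [-0.003, 0.998, 0.059, -0.003]
wrist_force: [-0.4, 0.8, -0.3]
opening: 1.001
grasp_force: 0.0
```

```bash
python3 - <<'E'
from h import *
print(need(status.get_obs(),(.549,-.336,.182),np.radians(6.7)))
E
```

```text
('now', array([ 0.547 , -0.3345,  0.2144]), 'yaw', np.float64(6.73), 'tilt', np.float64(0.48), 'shift', array([0.07, 0.06, 1.08]), 'turn', np.float64(0.01), 't', 3.6833, 'q', array([-0.73,  0.54,  1.54, -0.  ,  1.06,  0.72]))
```

Call:
{"method": "send_rows", "body": {
  "commands": [
    [[0.06, 0.05, 0.4, 0, 0, 0], [0, 0, 0.35, 0, 0, 0], [0, 0, 0.27, 0, 0, 0], [0, 0, 0, 0, 0, 0], [0, 0, 0, 0, 0, 0]]
  ]
}}

```text
time_s: 4.1
eef_pos: [0.5507, -0.3372, 0.1886]
eef_rot: [-0.0, 0.998, 0.058, -0.0]
wrist_force: [-0.8, 0.2, 0.3]
opening: 1.0
grasp_force: 0.0
```

```bash
python3 - <<'E'
from h import *
print(need(status.get_obs(),(.549,-.336,.182),np.radians(6.7)))
E
```

```text
('now', array([ 0.5507, -0.3372,  0.1886]), 'yaw', np.float64(6.65), 'tilt', np.float64(0.02), 'shift', array([-0.05, -0.05,  0.22]), 'turn', np.float64(-0.01), 't', 4.1, 'q', array([-0.73,  0.59,  1.54, -0.  ,  1.02,  0.72]))
```

Call:
{"method": "send_rows", "body": {
  "commands": [
    [[-0.05, -0.05, 0.22, 0, 0, 0], [0, 0, 0, 0, 0, 0], [0, 0, 0, 0, 0, 0]]
  ]
}}

```text
time_s: 4.35
eef_pos: [0.5489, -0.3357, 0.1821]
eef_rot: [-0.0, 0.998, 0.058, -0.0]
wrist_force: [-0.9, -0.1, 0.4]
opening: 1.001
grasp_force: 0.0
```

Call:
{"method": "send_rows", "body": {
  "commands": [
    [[0, 0, 0, 0, 0, 0], [0, 0, 0, 0, 0, 0], [0, 0, 0, 0, 0, 0], [0, 0, 0, 0, 0, 0], [0, 0, 0, 0, 0, 0], [0, 0, 0, 0, 0, 0], [0, 0, 0, 0, 0, 0], [0, 0, 0, 0, 0, 0]]
  ],
  "jaw": 0
}}

```text
time_s: 5.02
eef_pos: [0.5492, -0.336, 0.1825]
eef_rot: [0.0, 0.998, 0.058, 0.0]
wrist_force: [0.6, 1.0, 1.9]
opening: 0.188
grasp_force: 59.8
```

Call:
{"method": "send_rows", "body": {
  "commands": [
    [[0, 0, 0, 0, 0, 0], [0, 0, 0, 0, 0, 0], [0, 0, 0, 0, 0, 0], [0, 0, 0, 0, 0, 0]]
  ]
}}

```text
time_s: 5.35
eef_pos: [0.5492, -0.3361, 0.1824]
eef_rot: [0.0, 0.998, 0.058, 0.0]
wrist_force: [0.3, -1.2, 4.8]
opening: 0.185
grasp_force: 60.0
```

```bash
python3 - <<'E'
from h import *
p=imaging.camera("wrist"); o=status.get_obs(); print(o["grasp_force"],o["opening"],need(o,(.549,-.336,.182),np.radians(6.7)))
cv2.imwrite("pics/w3.png",p["image"])
E
```

```text
59.99851584434509 0.18093897961143568 ('now', array([ 0.5492, -0.3361,  0.1824]), 'yaw', np.float64(6.63), 'tilt', np.float64(0.04), 'shift', array([-0.01, -0.  ,  0.01]), 'turn', np.float64(-0.01), 't', 5.4, 'q', array([-0.73,  0.59,  1.55, -0.  ,  1.  ,  0.72]))
```

View pics/w3.png

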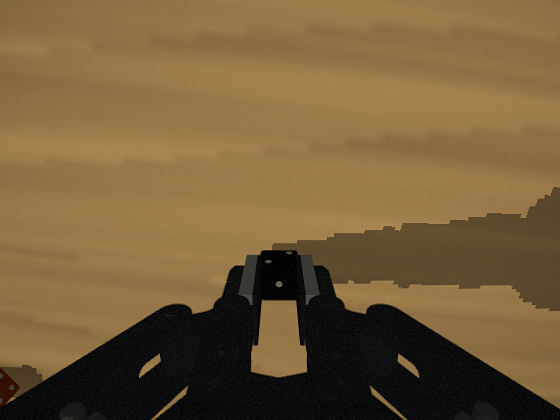

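The die is between the pads, with its top face at about (279,275). The opening reads slightly under 18 mm, so I'll lift and check the hold.

Call:
{"method": "send_rows", "body": {
  "commands": [
    [[0, 0, -0.4, 0, 0, 0], [0, 0, -0.8, 0, 0, 0], [0, 0, -0.9, 0, 0, 0], [0, 0, -0.9, 0, 0, 0], [0, 0, 0, 0, 0, 0], [0, 0, 0, 0, 0, 0]]
  ]
}}

```text
time_s: 5.9
eef_pos: [0.5496, -0.3362, 0.2747]
eef_rot: [0.001, 0.998, 0.058, 0.001]
wrist_force: [-0.0, 1.3, -0.9]
opening: 0.182
grasp_force: 59.5
```

```bash
python3 - <<'E'
from h import *
p=imaging.camera("wrist"); o=status.get_obs(); print(o["grasp_force"],o["opening"],o["wrist_force"],o["time_s"])
s=imaging.camera("scene")
M=rot(o); g=o["eef_pos"]+M.apply([0,0,.17])
def px(p,w):
    i=np.linalg.inv(p["pose"]); return cv2.projectPoints(np.array([w]),cv2.Rodrigues(i[:3,:3])[0],i[:3,3],p["mtx"],np.array([p["k1"],0,0,0,0.]))[0].ravel()
u,v=px(s,g).astype(int); print(u,v)
a=cv2.resize(p["image"][220:320,205:355],(750,500),interpolation=cv2.INTER_CUBIC)
b=s["image"][max(v-35,0):v+35,max(u-40,0):u+40]; cv2.imwrite("pics/w4.png",np.hstack([a[:,150:550],cv2.resize(b,(400,500))]))
E
```

```text
59.476688504219055 0.18724601843553412 [ 0.16366632 -0.01717065 -0.25372415] 5.95
157 180
```

View pics/w4.png

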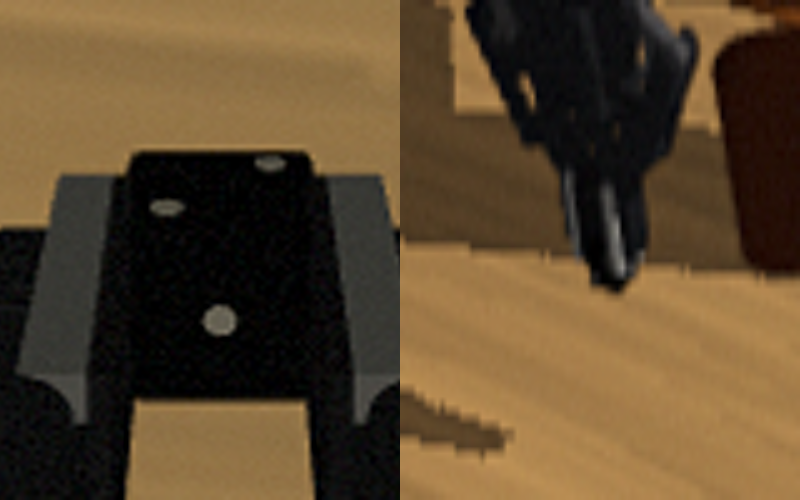

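The die is held square and firm at 60 N. Next I'll carry it to the cassette and look at the pocket from beside it.

Call:
{"method": "send_rows", "body": {
  "commands": [
    [[0, -0.6, -0.3, 0, 0, 0], [0, -0.97, -0.3, 0, 0, 0], [0, -0.97, -0.3, 0, 0, 0], [0, -0.97, 0, 0, 0, 0], [0, -0.97, 0, 0, 0, 0], [0, -0.97, 0, 0, 0, 0], [0, -0.97, 0, 0, 0, 0], [0, -0.97, 0, 0, 0, 0]]
  ]
}}

```text
time_s: 6.67
eef_pos: [0.5223, -0.114, 0.2973]
eef_rot: [-0.001, 0.998, 0.058, -0.002]
wrist_force: [1.2, -0.3, 0.1]
opening: 0.183
grasp_force: 59.5
```

Call:
{"method": "send_rows", "body": {
  "commands": [
    [[0, -0.97, 0, 0, 0, 0], [0, -0.97, 0, 0, 0, 0], [0, -0.97, 0, 0, 0, 0], [0, -0.97, 0, 0, 0, 0], [0, -0.97, 0, 0, 0, 0], [0, -0.97, 0, 0, 0, 0], [0, -0.3, 0, 0, 0, 0.87], [0, 0, 0, 0, 0, 0.87]]
  ]
}}

```text
time_s: 7.33
eef_pos: [0.5008, 0.0692, 0.2973]
eef_rot: [-0.0, 1.0, -0.029, -0.002]
wrist_force: [-0.2, -0.3, 0.6]
opening: 0.186
grasp_force: 59.5
```

Call:
{"method": "send_rows", "body": {
  "commands": [
    [[0, 0, 0, 0, 0, 0.87], [0, 0, 0, 0, 0, 0.87], [0, 0, 0, 0, 0, 0], [0, 0, 0, 0, 0, 0], [0, 0, 0, 0, 0, 0]]
  ]
}}

```text
time_s: 7.75
eef_pos: [0.5019, 0.0667, 0.2983]
eef_rot: [0.0, 0.993, -0.115, -0.001]
wrist_force: [-1.3, 0.5, -0.3]
opening: 0.19
grasp_force: 59.5
```

```bash
python3 - <<'E'
from h import *
p=imaging.camera("wrist"); o=status.get_obs(); cv2.imwrite("pics/w5.png",p["image"])
print(o["grasp_force"],o["opening"],need(o,(.5,.07,.3),np.radians(-13.3)))
# die in tool frame by its top pip
im=p["image"].min(2); w=im[255:300,262:297]; n,l,st,c=cv2.connectedComponentsWithStats((w>90).astype(np.uint8))
for i in range(1,n):
    uv=c[i]+[262,255]; print("pip",uv,st[i,4],rot(o).inv().apply(world(p,uv,o["eef_pos"][2]-.1644)-o["eef_pos"]).round(4))
E
```

```text
59.505354166030884 0.18333741791618985 ('now', array([0.502 , 0.0666, 0.2985]), 'yaw', np.float64(-13.2), 'tilt', np.float64(0.07), 'shift', array([-0.09, -0.09, -0.05]), 'turn', np.float64(0.02), 't', 7.8, 'q', array([-0.1 ,  0.16,  1.87, -0.  ,  1.12,  1.7 ]))
pip [269. 262.] 1 [[ 0.0102 -0.0037  0.1644]]
pip [278.56 283.92] 25 [[-0.0005  0.0005  0.1644]]
```

View pics/w5.png

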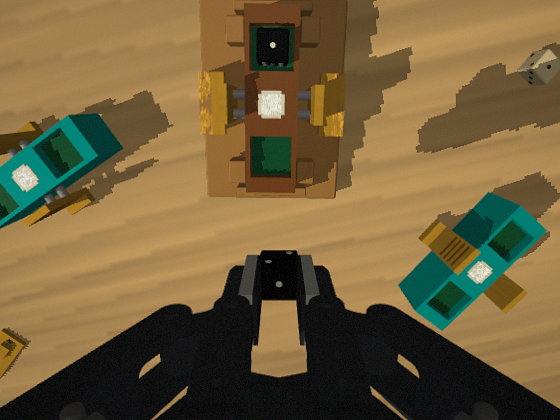

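The wrist picture shows the cassette nearly parallel to the tool: mate at (272,46), white inlay at (271,104), free green pocket at (271,158), catches at (225,104) and (322,104). The turquoise ones are left alone.

```bash
python3 - <<'E'
from h import *
p=imaging.camera("wrist"); o=status.get_obs(); im=p["image"].astype(int); b,g,r=im[...,0],im[...,1],im[...,2]
def box(x0,y0,x1,y1):
    w=np.zeros(b.shape,bool); w[y0:y1,x0:x1]=1; return w
gm=box(235,125,310,190)&(g>r+10); print("pocket",rectw(p,gm,.055),rectw(p,gm,.047))
gm=box(235,15,310,80)&((g>r+10)|(p["image"].max(2)<50)); print("matepocket",rectw(p,gm,.055))
wm=box(250,80,295,125)&(b>120); print("inlay",rectw(p,wm,.055))
n,l,st,c=cv2.connectedComponentsWithStats((box(262,35,285,55)&(b>110)).astype(np.uint8)); print("matepip",[world(p,c[i],.065)[0] for i in range(1,n) if st[i,4]>8])
C=cloud(p); print("rim z",np.median(C[85:125,285:295][...,2]),C[130:136,255:285,2].mean(),"floor",C[150:165,262:280,2].mean())
br=box(235,0,310,195)&(C[...,2]>.045)&(C[...,2]<.08); print("block",rectw(p,br,.055))
for nme,bb in(("L",(200,70,248,140)),("R",(296,70,345,140))):
    t=box(*bb)&(C[...,2]>.060)&(C[...,2]<.08); print(nme,t.sum(),C[t].mean(0),rectw(p,t,.071) if t.sum() else 0)
E
```

```text
pocket ((546.0568237304688, 60.684085845947266), (24.125761032104492, 23.200239181518555), 76.71697998046875) ((544.9451904296875, 61.1336555480957), (25.039928436279297, 24.079397201538086), 76.7168197631836)
matepocket ((606.8447875976562, 45.50660705566406), (24.936580657958984, 25.25337028503418), 75.52410125732422)
inlay ((575.9849243164062, 53.389339447021484), (15.694899559020996, 15.643962860107422), 76.68456268310547)
matepip [array([0.60640515, 0.04514733, 0.065     ])]
rim z 0.05352565974423894 0.053506903173344465 floor 0.04671886975227691
block ((576.0994873046875, 53.48212432861328), (31.990907669067383, 109.08815002441406), 75.8145980834961)
L 453 [0.58245117 0.07937152 0.06856885] ((582.3134155273438, 78.98153686523438), (6.443169593811035, 21.434587478637695), 76.52469635009766)
R 421 [0.56991683 0.02743228 0.06884344] ((569.9323120117188, 27.71626091003418), (5.916518211364746, 21.028457641601562), 75.63062286376953)
```

Call:
{"method": "send_rows", "body": {
  "commands": [
    [[0.75, -0.08, 0, 0, 0, 0.1], [0.7, -0.07, 0, 0, 0, 0], [0, 0, 0.5, 0, 0, 0], [0, 0, 0.6, 0, 0, 0], [0, 0, 0.4, 0, 0, 0], [0, 0, 0, 0, 0, 0], [0, 0, 0, 0, 0, 0], [0, 0, 0, 0, 0, 0]]
  ]
}}

```text
time_s: 8.52
eef_pos: [0.5457, 0.0609, 0.2547]
eef_rot: [-0.0, 0.993, -0.121, 0.0]
wrist_force: [-0.5, -0.2, 0.1]
opening: 0.191
grasp_force: 59.5
```

```bash
python3 - <<'E'
from h import *
o=status.get_obs(); print(o["wrist_force"],o["grasp_force"],need(o,(.5449,.0611,.2309),np.radians(-13.8)))
E
```

```text
[-0.46139785 -0.17007085  0.09233575] 59.520912766456604 ('now', array([0.5457, 0.0609, 0.2547]), 'yaw', np.float64(-13.86), 'tilt', np.float64(0.04), 'shift', array([-0.03, -0.  ,  0.79]), 'turn', np.float64(-0.01), 't', 8.5167, 'q', array([-0.11,  0.31,  1.78,  0.  ,  1.05,  1.71]))
```

Call:
{"method": "send_rows", "body": {
  "commands": [
    [[-0.03, 0, 0.2, 0, 0, 0], [0, 0, 0.2, 0, 0, 0], [0, 0, 0.2, 0, 0, 0], [0, 0, 0.17, 0, 0, 0], [0, 0, 0, 0, 0, 0], [0, 0, 0, 0, 0, 0]]
  ]
}}

```text
time_s: 9.02
eef_pos: [0.5445, 0.0611, 0.2305]
eef_rot: [0.0, 0.993, -0.121, -0.001]
wrist_force: [0.5, 0.6, 0.1]
opening: 0.189
grasp_force: 59.5
```

```bash
python3 - <<'E'
from h import *
o=status.get_obs(); print(o["wrist_force"],o["grasp_force"],need(o,(.5449,.0611,.2309),np.radians(-13.8)))
E
```

```text
[0.50346928 0.56761821 0.06420966] 59.503353238105774 ('now', array([0.5445, 0.0611, 0.2305]), 'yaw', np.float64(-13.88), 'tilt', np.float64(0.06), 'shift', array([ 0.01, -0.  , -0.01]), 'turn', np.float64(-0.01), 't', 9.0167, 'q', array([-0.1 ,  0.35,  1.8 , -0.  ,  1.  ,  1.71]))
```

Call:
{"method": "send_rows", "body": {
  "commands": [
    [[0, 0, 0, 0, 0, 0], [0, 0, 0, 0, 0, 0], [0, 0, 0, 0, 0, 0], [0, 0, 0, 0, 0, 0]]
  ],
  "jaw": 0.4
}}

```text
time_s: 9.35
eef_pos: [0.5448, 0.0611, 0.2312]
eef_rot: [0.0, 0.993, -0.121, 0.0]
wrist_force: [0.9, -0.5, -0.4]
opening: 0.4
grasp_force: 0.0
```

Call:
{"method": "send_rows", "body": {
  "commands": [
    [[0, 0, -0.3, 0, 0, 0], [0, 0, -0.7, 0, 0, 0], [0, 0, -0.7, 0, 0, 0], [-0.5, 0, -0.5, 0, 0, 0], [-0.7, 0, 0, 0, 0, 0], [-0.2, 0, 0, 0, 0, 0], [0, 0, 0, 0, 0, 0], [0, 0, 0, 0, 0, 0]]
  ],
  "jaw": 1
}}

```text
time_s: 10.02
eef_pos: [0.504, 0.0711, 0.2971]
eef_rot: [0.0, 0.993, -0.121, 0.0]
wrist_force: [0.3, -0.5, 0.8]
opening: 0.995
grasp_force: 0.0
```

```bash
python3 - <<'E'
from h import *
p=imaging.camera("wrist"); o=status.get_obs(); print(need(o,(.576,.0534,.213),np.radians(-13.8)))
im=p["image"].astype(int); b=im[...,0]; C=cloud(p)
cv2.imwrite("pics/w6.png",p["image"])
t=(C[...,2]>.061)&(C[...,2]<.068)&(p["image"].max(2)<70)
n,l,st,c=cv2.connectedComponentsWithStats(t.astype(np.uint8))
for i in range(1,n):
    if st[i,4]>200: print(c[i],st[i,4],C[l==i].mean(0).round(4),rectw(p,l==i,.065))
E
```

```text
('now', array([0.5044, 0.071 , 0.297 ]), 'yaw', np.float64(-13.88), 'tilt', np.float64(0.02), 'shift', array([ 2.46, -0.  ,  2.8 ]), 'turn', np.float64(-0.01), 't', 10.0667, 'q', array([-0.09,  0.16,  1.86, -0.  ,  1.11,  1.72]))
[278.88305709  47.75506446] 1086 [0.6065 0.0451 0.0634] ((606.0860595703125, 45.143836975097656), (17.61656951904297, 17.29953384399414), 76.05265808105469)
[278.56839623 164.0990566 ] 848 [0.5438 0.0608 0.0634] ((544.028564453125, 60.69477844238281), (17.50855255126953, 17.993497848510742), 75.37419891357422)
```

View pics/w6.png

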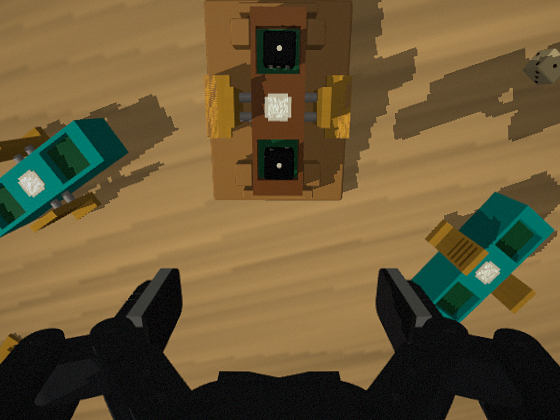

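Both dice are seated, at (279,48) and (279,163), with their tops at equal height. The cassette is still latched, so next I go over the catches.

Call:
{"method": "send_rows", "body": {
  "commands": [
    [[0.8, 0, 0, 0, 0, 0], [0.8, 0, 0, 0, 0, 0], [0.86, 0, 0, 0, 0, 0], [0, 0, 0.6, 0, 0, 0], [0, 0, 0.7, 0, 0, 0], [0, 0, 0.5, 0, 0, 0], [0, 0, 0, 0, 0, 0], [0, 0, 0, 0, 0, 0]]
  ]
}}

```text
time_s: 10.73
eef_pos: [0.5756, 0.0532, 0.2417]
eef_rot: [0.0, 0.993, -0.121, -0.001]
wrist_force: [0.3, 0.4, -0.2]
opening: 1.002
grasp_force: 0.0
```

```bash
python3 - <<'E'
from h import *
o=status.get_obs(); print(o["wrist_force"],o["grasp_force"],need(o,(.5757,.0533,.213),np.radians(-13.8)))
E
```

```text
[ 0.26438887  0.36490591 -0.17506144] 0.0 ('now', array([0.5756, 0.0532, 0.2417]), 'yaw', np.float64(-13.9), 'tilt', np.float64(0.16), 'shift', array([ 0.  , -0.  ,  0.96]), 'turn', np.float64(-0.02), 't', 10.7333, 'q', array([-0.11,  0.38,  1.71, -0.  ,  1.05,  1.7 ]))
```

Call:
{"method": "send_rows", "body": {
  "commands": [
    [[0, 0, 0.3, 0, 0, 0], [0, 0, 0.3, 0, 0, 0], [0, 0, 0.3, 0, 0, 0], [0, 0, 0.06, 0, 0, 0], [0, 0, 0, 0, 0, 0], [0, 0, 0, 0, 0, 0]]
  ]
}}

```text
time_s: 11.23
eef_pos: [0.5756, 0.0535, 0.2142]
eef_rot: [-0.0, 0.993, -0.121, -0.0]
wrist_force: [0.2, 0.1, -0.4]
opening: 1.0
grasp_force: 0.0
```

Call:
{"method": "send_rows", "body": {
  "commands": [
    [[0, 0, 0, 0, 0, 0], [0, 0, 0, 0, 0, 0], [0, 0, 0, 0, 0, 0], [0, 0, 0, 0, 0, 0], [0, 0, 0, 0, 0, 0], [0, 0, 0, 0, 0, 0], [0, 0, 0, 0, 0, 0], [0, 0, 0, 0, 0, 0]]
  ],
  "jaw": 0.55
}}

```text
time_s: 11.9
eef_pos: [0.5761, 0.0535, 0.2155]
eef_rot: [-0.0, 0.993, -0.121, 0.001]
wrist_force: [-0.8, 0.7, 6.0]
opening: 0.554
grasp_force: 6.9
```

Call:
{"method": "send_rows", "body": {
  "commands": [
    [[0, 0, 0, 0, 0, 0], [0, 0, 0, 0, 0, 0], [0, 0, 0, 0, 0, 0], [0, 0, 0, 0, 0, 0], [0, 0, 0, 0, 0, 0], [0, 0, 0, 0, 0, 0]]
  ],
  "jaw": 0
}}

```text
time_s: 12.4
eef_pos: [0.5764, 0.0535, 0.2172]
eef_rot: [0.0, 0.993, -0.121, 0.001]
wrist_force: [-5.1, 0.7, 18.3]
opening: 0.446
grasp_force: 60.8
```

```bash
python3 - <<'E'
from h import *
o=status.get_obs(); print(o["wrist_force"],o["torque"],o["grasp_force"],o["opening"],need(o,(.5757,.0533,.213),np.radians(-13.8)))
E
```

```text
[-5.07196095  0.6715955  18.28313668] [ 0.05222098  1.05532116 -0.02982829] 60.77152490615845 0.4464309263686148 ('now', array([0.5764, 0.0535, 0.2172]), 'yaw', np.float64(-13.86), 'tilt', np.float64(0.14), 'shift', array([-0.02,  0.01,  0.14]), 'turn', np.float64(-0.01), 't', 12.4, 'q', array([-0.11,  0.42,  1.72, -0.  ,  1.  ,  1.7 ]))
```

Call:
{"method": "send_rows", "body": {
  "commands": [
    [[0, 0, -0.1, 0, 0, 0], [0, 0, -0.1, 0, 0, 0], [0, 0, -0.15, 0, 0, 0], [0, 0, -0.15, 0, 0, 0], [0, 0, -0.15, 0, 0, 0], [0, 0, -0.15, 0, 0, 0], [0, 0, -0.15, 0, 0, 0], [0, 0, -0.15, 0, 0, 0]]
  ]
}}

```text
time_s: 13.07
eef_pos: [0.5756, 0.0535, 0.2476]
eef_rot: [-0.0, 0.993, -0.121, 0.0]
wrist_force: [-0.3, -0.4, -2.2]
opening: 0.443
grasp_force: 61.2
```

Call:
{"method": "send_rows", "body": {
  "commands": [
    [[0, 0, -0.2, 0, 0, 0], [0, 0, -0.2, 0, 0, 0], [0, 0, -0.2, 0, 0, 0], [0, 0, -0.2, 0, 0, 0], [0, 0, -0.2, 0, 0, 0], [0, 0, -0.2, 0, 0, 0], [0, 0, -0.2, 0, 0, 0], [0, 0, -0.2, 0, 0, 0]]
  ]
}}

```text
time_s: 13.73
eef_pos: [0.5755, 0.0535, 0.2958]
eef_rot: [0.0, 0.993, -0.121, 0.0]
wrist_force: [-0.5, 0.0, -2.2]
opening: 0.439
grasp_force: 61.2
```

```bash
python3 - <<'E'
from h import *
o=status.get_obs(); print(o["wrist_force"],o["torque"],o["grasp_force"],o["opening"],need(o,(.5757,.0533,.332),np.radians(-13.8)))
p=imaging.camera("wrist"); s=imaging.camera("scene"); cv2.imwrite("pics/w7.png",np.hstack([cv2.resize(p["image"][150:420,150:410],(400,415)),cv2.resize(s["image"][140:300,205:359],(400,415))]))
E
```

```text
[-0.48201661  0.00740857 -2.2393956 ] [-0.03073997  0.00388065  0.00259008] 61.19155526161194 0.4386018802001718 ('now', array([0.5755, 0.0535, 0.2958]), 'yaw', np.float64(-13.88), 'tilt', np.float64(0.01), 'shift', array([ 0.01,  0.  , -1.21]), 'turn', np.float64(-0.01), 't', 13.7333, 'q', array([-0.11,  0.31,  1.69, -0.  ,  1.15,  1.7 ]))
```

View pics/w7.png

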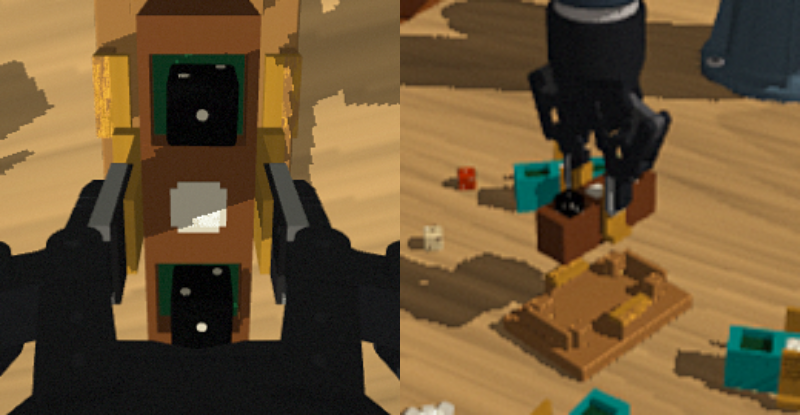

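The cassette is out of the dock and level, with both dice in it. I'll finish the lift.

Call:
{"method": "send_rows", "body": {
  "commands": [
    [[0, 0, -0.25, 0, 0, 0], [0, 0, -0.25, 0, 0, 0], [0, 0, -0.25, 0, 0, 0], [0, 0, -0.25, 0, 0, 0], [0, 0, -0.15, 0, 0, 0], [0, 0, -0.07, 0, 0, 0], [0, 0, 0, 0, 0, 0], [0, 0, 0, 0, 0, 0]]
  ]
}}

```text
time_s: 14.5
eef_pos: [0.5755, 0.0535, 0.3317]
eef_rot: [-0.0, 0.993, -0.121, -0.0]
wrist_force: [-0.1, 0.2, -3.0]
opening: 0.437
grasp_force: 61.2
```

Call:
{"method": "send_rows", "body": {
  "commands": [
    [[0, 0, 0, 0, 0, 0], [0, 0, 0, 0, 0, 0], [0, 0, 0, 0, 0, 0], [0, 0, 0, 0, 0, 0], [0, 0, 0, 0, 0, 0], [0, 0, 0, 0, 0, 0]]
  ]
}}

```text
time_s: 15.0
eef_pos: [0.5755, 0.0535, 0.3317]
eef_rot: [-0.0, 0.993, -0.121, -0.0]
wrist_force: [0.2, -0.9, -3.4]
opening: 0.446
grasp_force: 61.2
```

```bash
python3 - <<'E'
from h import *
p=imaging.camera("scene"); o=status.get_obs(); C=cloud(p)
for r in models.regions_of(p,"cassette_mid")[:4]:
    c=C[r["region"]&(p["depth"]>0)]; c=c[c[:,2]<.3]; print(np.round(r["centre"]),np.percentile(c,[2,50,98],axis=0).round(3).tolist())
print(o["wrist_force"],o["grasp_force"],o["opening"],need(o,(.5757,.0533,.332),np.radians(-13.8)))
E
```

```text
[274. 313.] [[0.696, 0.105, 0.008], [0.753, 0.137, 0.039], [0.802, 0.167, 0.058]]
[356. 278.] [[0.54, 0.189, 0.003], [0.575, 0.241, 0.035], [0.601, 0.291, 0.057]]
[255. 208.] [[0.401, -0.113, 0.006], [0.456, -0.098, 0.036], [0.467, -0.086, 0.056]]
[ 0.01276908  0.58252521 -1.63946282] 61.17603063583374 0.4397247671053576 ('now', array([0.5756, 0.0534, 0.3317]), 'yaw', np.float64(-13.88), 'tilt', np.float64(0.01), 'shift', array([ 0.01,  0.  , -0.01]), 'turn', np.float64(-0.01), 't', 15.05, 'q', array([-0.11,  0.26,  1.66,  0.  ,  1.21,  1.7 ]))
```

```bash
python3 - <<'E'
from h import *
p=imaging.camera("scene"); C=cloud(p); im=p["image"].astype(int)
m=(np.hypot(C[...,0]-.5757,C[...,1]-.0533)<.07)&(C[...,2]>.06)&(C[...,2]<.2)&(im[...,2]-im[...,0]>15)
print(m.sum(),np.percentile(C[m],[1,50,99],axis=0).round(3).tolist())
w=imaging.camera("wrist"); D=cloud(w); print("mate top",np.median(D[205:225,275:290,2]),"rim",np.median(D[255:265,245:250,2]))
E
```

```text
964 [[0.526, 0.029, 0.132], [0.591, 0.062, 0.157], [0.631, 0.086, 0.188]]
mate top 0.17770815981137955 rim 0.16783245468350044
```

Underside is at about 0.13 m, rim at 0.168 and die top 10 mm above it, so everything is level and in place. I'll hand it in.

```bash
python3 -c "
from bench import ctrl; print(ctrl.hand_in())"
```

```text
the job is handed in; nothing more can be done
None
```

The black die is in the free pocket, and the job is handed in with the cassette unlatched, level and held by its pinched catches at about 13 cm above the bench; the hand-in gave no verdict.

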